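# Roll a dowel into the V-cradle and butt it against the stop

### The job

Push the side of the red wooden dowel so that it rolls along the tabletop and up the ramp of the black V-cradle until it drops into the groove. Then push it endways along the groove until it butts against the wooden end stop, and leave it lying there. Only push it with the fingers: never pick it up, carry it or stand it on end, and leave everything else on the table where it is.

Things in the scene. Friction and masses are not known exactly. Their poses are not given: they have to be found in the camera images.
- dowel: Red painted round wooden dowel, 44 mm in diameter, 160 mm long, 0.17 kg, with one pale line along it. Lies left or right of the cradle, within 7 degrees of parallel to the groove, 20 to 45 mm clear of the stop lengthways; smoothly lacquered; rolls easily, and soon stops when no longer pushed. Origin at the middle of its axis; x runs along it; y and z turn as it rolls, z is up at the start.
- cradle: Black V-cradle with a grey groove, fixed to the table, 150 mm long. Origin at table height under the middle of the groove; x along the groove, away from the robot (yaw within 12 degrees), y across, z up. Both sides alike: a 16 degree ramp rises from y = 65 mm, z = 0 to a lip at y = 18, z = 13.4 mm; the groove falls from there at 30 degrees to y = 0, z = 3 mm.
- groove (a point): Where the middle of the dowel lies when fully seated in the groove and butted against the stop: 5 mm from the cradle's origin along x, 28.4 mm above the table. Axes as the cradle's.
- stop (a point): Middle of the foot of the face of the pale wooden end stop, which closes the groove at the end nearest the robot (75 mm from the cradle's origin along -x). The stop is 56 mm wide, 50 mm high, 16 mm thick. The other end of the groove is open.
- jar: Red paint jar with white cap, 48 mm in diameter, 70 mm high, on the other side of the cradle from the dowel. Origin at the centre of its underside. Leave alone.
- phone: Mobile phone lying face up, 72 x 148 x 8 mm, origin under its centre. Leave alone.
- glue: White glue bottle with orange cap, 40 mm in diameter, 112 mm high, origin under its centre. Leave alone.
- plate: White plate, 160 mm in diameter, 18 mm high, origin under its centre. Leave alone.
- brush: Paint brush lying flat, 180 mm long, origin near its middle. Leave alone.

How it is judged:
On the way, in this order (a step that is already met when the one before it is completed fails the run):
1. the dowel has rolled on its side through at least about a third of a turn (angle between dowel's own z axis and vertical above 2 rad), for 0.02 s.
2. the dowel lies in the groove of the cradle (y of dowel in the frame of cradle between -0.005 and 0.005 m and height (world z) of dowel between 0.025 and 0.032 m and angle between the x axis of dowel and the x axis of cradle, either way round below 0.06 rad and x of dowel in the frame of cradle between -0.005 and 0.07 m), for 0.2 s.
At the end, for the whole second after the job is handed in: The dowel lies at rest in the groove (axis within 5 mm of the groove's middle sideways, between 25 and 32 mm above the table, within 3.4 degrees of parallel) with its near end no more than 4 mm from the face of the end stop (all of step 2 and x of dowel in the frame of cradle below 0.009 m and linear speed of dowel below 0.01 m/s and angular speed of dowel below 0.2 rad/s); the robot touches nothing.
It fails at once if the dowel was lifted off the table or out of the cradle (height (world z) of dowel above 0.05 m or (height (world z) of dowel above 0.032 m and (y of dowel in the frame of cradle above 0.09 m or y of dowel in the frame of cradle below -0.09 m))).
It fails at once if the dowel was tipped up on end (angle between dowel's own x axis and vertical below 1.2 rad or angle between dowel's own x axis and vertical above 1.94 rad).
It fails at once if something else on the table was moved by more than 20 mm (distance of any of jar, phone, glue, plate, brush from where it was at the start of the episode above 0.02 m).
It also fails if it takes over 64 s, if anything falls off the work surface, if the arm or the gripper's body presses on something with over 40 N, if the wrist force passes 120 N, or if a joint passes its speed limit or range.

### The arm

A 6-joint arm with a two-finger parallel gripper is mounted at the origin on the work surface. World frame = base frame: x ahead of the robot, y to its left, z up, the work surface at z = 0. Lengths are in m, angles in rad, forces in N, time in s.
With the tool pointing down it reaches from about 0.375 to 0.975 m from the base axis. Payload 3.8 kg.
Tool frame: the origin (TCP) lies at the very end of the fingers, on their centre line; the grasp point (between the pads) lies 19 mm behind it (bot.pinch_z is the distance from the TCP to the grasp point, in m); x points along the fingers, y is the direction in which the jaws open and shut, and the axes are right-handed (so a half turn about x gives the same grasp; the last joint's range is limited). The gripper opens to 85 mm and grips with 20 to 120 N. Pads are 22 mm wide; open, the fingers measure 114 mm over their backs; the gripper's body (76 mm by 85 mm) begins 54 mm behind the grasp point. The pads swing forward as they close: fully open they stand 13 mm farther back than shut.
Start: joints at [-1.201, 0.264, 1.604, -0, 1.274, -0.037], TCP at [0.267, -0.62, 0.231] pointing down, gripper open.
Joint ranges: [-2.63, 2.63], [-0.94, 2.18], [0.31, 2.57], [-1.31, 4.45], [0, 2.66], [-2.55, 2.55]. Speed limits (rad/s): [2.57, 2.57, 3.14, 3.14, 3.14, 3.14].

### API

Orientations are given as a rotation vector (axis times angle).
In Python, from workcell import monitor, imaging, finish_job, bot gives the robot as it stands.
- The arm moves only by the tool jog_arm, never from a script. Its argument "rows" is a list of rows, each a list of 7 numbers: the shift along the tool's x, y, z in m, then the turn, a rotation vector about the tool's x, y, z in rad, then the opening in per cent of the stroke, from 0 (shut) to 100 (fully open). A call has 1 to 20 rows; each row is the pose to reach, as a shift and turn from the pose measured when the call began, along the tool's axes at that moment; what a row does not reach only later rows make up. A row lasts 1/10 s, in which the tool goes at most 50 mm and 8.59 degrees, less where a joint would pass 70% of its speed; a pose out of reach is approached as far as the arm can. A call with a gripper value outside its range is refused whole. The fingers move at their own pace and stop on an object; "force" is the grip in N (left out, the last holds). Time passes only in rows, so rows that repeat a pose let the fingers close. It gives the time, the measured TCP pose, the force and the opening at its end, in the units of the state.
- monitor.read_state(): the state, without advancing time (a new reading comes with each control period).
- imaging.read_camera(name): name is "side" or "top" or "wrist"; returns the picture (420x560x3 uint8, blue, green, red); there is no depth.
- imaging.camera_params(name): a dict with "fx", "fy", "cx", "cy" (pixels), "T" (4x4, takes a point from camera to world coordinates); the wrist camera has in their place "T_tool_cam" (4x4, takes a point from camera to tool coordinates, whose origin is the TCP and whose axes are the tool frame's). Camera axes: x right, y down, z forward; pixel columns grow to the right and rows downward; lengths in m; the calibration is good to about 2 mm. The wrist camera is an equidistant fisheye: a pixel r from the principal point sees the ray r / f radians off the axis. A picture is of the moment at which its call begins: read the wrist's pose just before it. camera_params takes no time and is no camera call.
- finish_job(): hands the job in, once; it reports no verdict.
The state is a dict: "time": time; "q": joint angles; "joint_vel": joint speeds; "joint_torque": joint torques, N m; "tool_pos": TCP position; "tcp_rot": TCP orientation; "wrist_force": force on the tool from outside, world axes, zero at the start; "torque": the same for the moment, N m; "width": opening from 0.0 (shut) to 1.0 (fully open).
Only numpy, scipy, OpenCV 4.12 (cv2) and the standard library are available. Lean on these libraries where they do the work, as an engineer would, in place of code of your own. Each camera call takes 0.05 s, during which the arm holds its last target. There are 200 camera calls.

## Working session

There is one attempt and no reset: what is moved stays moved. The work goes in short steps, Python scripts to look and compute and a tool call to move; the robot and the scene stay as the last step left them, time stands still between calls to the robot, and variables do not carry over. Pictures are saved under pics/ and viewed, about 8 in all and at most 12, crops included, and the job is handed in when it is done.

Besides the shell and the picture viewer there is one more tool, called after "Request:" as name(argument=value, ...) on one line, values as JSON. jog_arm: Moves the arm, as the interface text tells. Its arguments: {"type":"object","properties":{"rows":{"type":"array","items":{"type":"array","items":{"type":"number"}}},"force":{"type":"number"}},"required":["rows"]}

```bash
mkdir -p pics; ls; python3 - <<'E'
from workcell import monitor, imaging
import cv2,numpy as np
np.set_printoptions(precision=4,suppress=True)
for n in("top","side"):
    cv2.imwrite(f"pics/{n}0.png",imaging.read_camera(n)); print(n,imaging.camera_params(n))
print(monitor.read_state())
E
```

```text
pics
top {'fx': 389.36818489279386, 'fy': 389.36818489279386, 'cx': 281.4977130302331, 'cy': 213.2231243610388, 'T': array([[-0.0137, -0.99  ,  0.1402,  0.3699],
       [-0.9999,  0.013 , -0.0059,  0.021 ],
       [ 0.004 , -0.1403, -0.9901,  1.1518],
       [ 0.    ,  0.    ,  0.    ,  1.    ]])}
side {'fx': 497.077200080098, 'fy': 497.077200080098, 'cx': 271.21106333235497, 'cy': 204.53474037366465, 'T': array([[-0.8993, -0.3197,  0.2984,  0.1223],
       [-0.4373,  0.6654, -0.605 ,  0.8543],
       [-0.0051, -0.6746, -0.7382,  1.0971],
       [ 0.    ,  0.    ,  0.    ,  1.    ]])}
{'time': 0.1, 'q': array([-1.2009,  0.2647,  1.6053, -0.    ,  1.2737, -0.0369]), 'joint_vel': array([-0.0013,  0.0002, -0.0032, -0.0026, -0.0011, -0.0008]), 'joint_torque': array([ -0.0002, -51.6707, -36.859 ,   0.    ,   0.0063,  -0.    ]), 'tool_pos': array([ 0.2668, -0.6193,  0.23  ]), 'tcp_rot': array([ 1.9981,  0.4143, -1.9988]), 'wrist_force': array([ 0.5126, -0.0285, -0.3957]), 'torque': array([ 0.0275,  0.0392, -0.0478]), 'width': 1.0025529420435293}
```

View pics/top0.png

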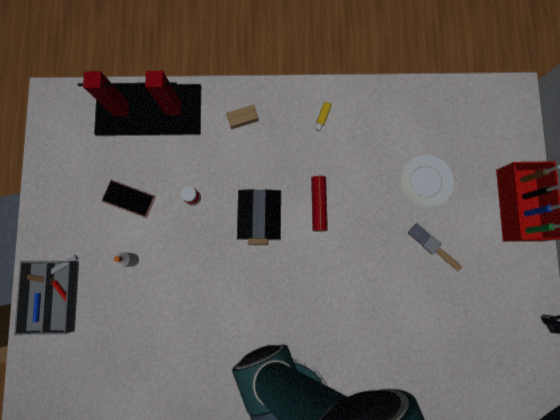

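View pics/side0.png

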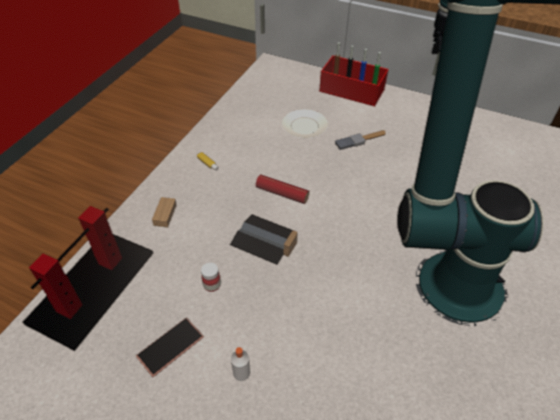

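The top view shows the cradle at about (259,214) with its stop at (258,241), the dowel on its right at (319,204), the jar at (190,195), and the plate and brush well to the right. The side view agrees. Next I'll measure the dowel and cradle.

```bash
cat > h.py <<'E'
import cv2,numpy as np
from workcell import monitor,imaging
from scipy.spatial.transform import Rotation as R
np.set_printoptions(precision=4,suppress=True)
def cast(n,px,z):
    p=imaging.camera_params(n);T=p["T"]
    px=np.atleast_2d(np.asarray(px,float))
    d=np.c_[(px[:,0]-p["cx"])/p["fx"],(px[:,1]-p["cy"])/p["fy"],np.ones(len(px))]@T[:3,:3].T
    return T[:3,3]+d*((z-T[2,3])/d[:,2])[:,None]
def blob(m):
    c=max(cv2.findContours(m.astype(np.uint8),cv2.RETR_EXTERNAL,cv2.CHAIN_APPROX_NONE)[0],key=cv2.contourArea)
    return c[:,0,:]
def roi(m,x0,x1,y0,y1):
    o=np.zeros_like(m);o[y0:y1,x0:x1]=m[y0:y1,x0:x1];return o
def rect(P):  # long-axis rect of world xy points
    (c,s,a)=cv2.minAreaRect((P[:,:2]*1000).astype(np.float32))
    b=cv2.boxPoints((c,s,a)); e=b[1]-b[0] if np.linalg.norm(b[1]-b[0])>np.linalg.norm(b[2]-b[1]) else b[2]-b[1]
    y=np.degrees(np.arctan2(e[1],e[0])); y=(y+90)%180-90
    return np.array(c),np.array(s),y
def look(n="top"):
    im=imaging.read_camera(n).astype(int);b,g,r=im[...,0],im[...,1],im[...,2]
    return im,(r>70)&(g<0.5*r)&(b<0.6*r),(im.max(2)<45)
E
python3 - <<'E'
from h import *
im,red,blk=look()
for n,box,m in(("top",(295,345,165,245),0),("side",(240,320,165,210),0)):
    im,red,blk=look(n)
    P=cast(n,blob(roi(red,*box)),0.022);print(n,"dowel",rect(P))
im,red,blk=look("top")
k=roi(blk,228,290,180,250).astype(np.uint8)
nn,l,st,ce=cv2.connectedComponentsWithStats(k);print(st[1:])
for i in range(1,nn):
    if st[i,4]>200:
        P=cast("top",blob(l==i),0.007);print(rect(P),cv2.boxPoints(cv2.minAreaRect((P[:,:2]*1000).astype(np.float32))))
cv2.imwrite("pics/c.png",cv2.resize(im[165:265,225:345].astype(np.uint8),None,fx=6,fy=6,interpolation=cv2.INTER_CUBIC))
E
```

```text
top dowel (array([559.688 , -94.6566]), array([161.399 ,  37.3594]), np.float32(0.09174347))
side dowel (array([ 561.6327, -100.755 ]), array([160.5694,  45.7949]), np.float32(0.32564545))
[[237 190  16  49 723]
 [265 190  16  49 747]]
(array([531.8229, 123.8467]), array([ 44.2207, 144.0828]), np.float32(-0.1739502)) [[459.7147 101.9551]
 [603.7968 101.5177]
 [603.9311 145.7383]
 [459.8489 146.1757]]
(array([530.6947,  41.0882]), array([ 44.8977, 143.8849]), np.float32(-0.7517166)) [[458.4639  19.5851]
 [602.3365  17.6974]
 [602.9255  62.5913]
 [459.0529  64.479 ]]
```

View pics/c.png

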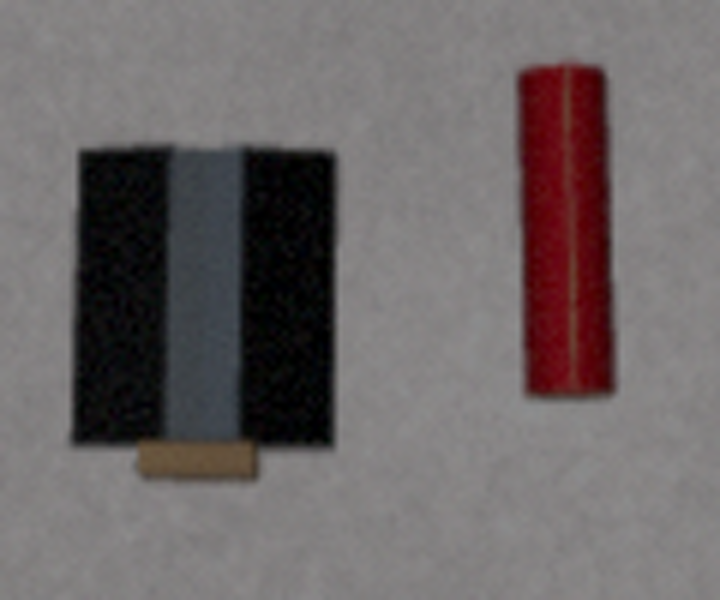

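```bash
cat >> h.py <<'E'
def plan(p,yaw,sgn=1):
    "shift/turn from now to TCP p, pointing down, tool y along sgn*world x turned by yaw (deg)"
    s=monitor.read_state();R0=R.from_rotvec(s["tcp_rot"]);a=np.radians(yaw)
    y=sgn*np.array([np.cos(a),np.sin(a),0]);x=np.array([0,0,-1.]);z=np.cross(x,y)
    Rt=R.from_matrix(np.c_[x,y,z])
    print(sgn,"shift",R0.inv().apply(np.array(p)-s["tool_pos"]),"turn",(R0.inv()*Rt).as_rotvec())
E
python3 - <<'E'
from h import *
s=monitor.read_state();print(R.from_rotvec(s["tcp_rot"]).as_matrix())
for sg in(1,-1): plan([.56,-.175,.20],0,sg)
E
```

```text
[[-0.0003  0.3957 -0.9184]
 [ 0.0008 -0.9184 -0.3957]
 [-1.     -0.0008 -0.    ]]
1 shift [ 0.031  -0.2924 -0.4451] turn [-1.164  -0.0005  0.0007]
-1 shift [ 0.031  -0.2924 -0.4451] turn [1.9776 0.0008 0.0006]
```

Request:
jog_arm(rows=[[0.0, -0.15, -0.22, -0.58, 0, 0, 60], [0.03, -0.292, -0.445, -1.164, 0, 0, 60], [0.03, -0.292, -0.445, -1.164, 0, 0, 60], [0.03, -0.292, -0.445, -1.164, 0, 0, 60], [0.03, -0.292, -0.445, -1.164, 0, 0, 60], [0.03, -0.292, -0.445, -1.164, 0, 0, 60], [0.03, -0.292, -0.445, -1.164, 0, 0, 60], [0.03, -0.292, -0.445, -1.164, 0, 0, 60], [0.03, -0.292, -0.445, -1.164, 0, 0, 60], [0.03, -0.292, -0.445, -1.164, 0, 0, 60], [0.03, -0.292, -0.445, -1.164, 0, 0, 60], [0.03, -0.292, -0.445, -1.164, 0, 0, 60], [0.03, -0.292, -0.445, -1.164, 0, 0, 60], [0.03, -0.292, -0.445, -1.164, 0, 0, 60], [0.03, -0.292, -0.445, -1.164, 0, 0, 60], [0.03, -0.292, -0.445, -1.164, 0, 0, 60], [0.03, -0.292, -0.445, -1.164, 0, 0, 60]])

```text
time: 2.0
tool_pos: [0.5598, -0.1763, 0.2012]
tcp_rot: [1.211, 1.209, -1.21]
wrist_force: [-0.8, -0.1, -0.0]
width: 0.6
```

```bash
python3 - <<'E'
from h import *
s=monitor.read_state();print(s["time"],s["tool_pos"],s["width"],s["wrist_force"]);print(s["q"])
plan([.56,-.175,.012],0)
im=imaging.read_camera("wrist");cv2.imwrite("pics/w1.png",im)
c=imaging.camera_params("wrist");print(c)
E
```

```text
2.0 [ 0.5598 -0.1763  0.2012] 0.5995341122786112 [-0.7606 -0.1178 -0.0226]
[-0.3479  0.1197  1.831   0.0006  1.1912 -0.3466]
1 shift [ 0.1892  0.0003 -0.0012] turn [-0.0015 -0.0006  0.0001]
{'fx': 325.19226210127806, 'fy': 325.19226210127806, 'cx': 279.37571204596713, 'cy': 212.155424043417, 'T_tool_cam': array([[ 0.0002, -0.2911,  0.9567, -0.1415],
       [ 1.    ,  0.0015,  0.0002, -0.0002],
       [-0.0015,  0.9567,  0.2911, -0.0734],
       [ 0.    ,  0.    ,  0.    ,  1.    ]])}
```

View pics/w1.png

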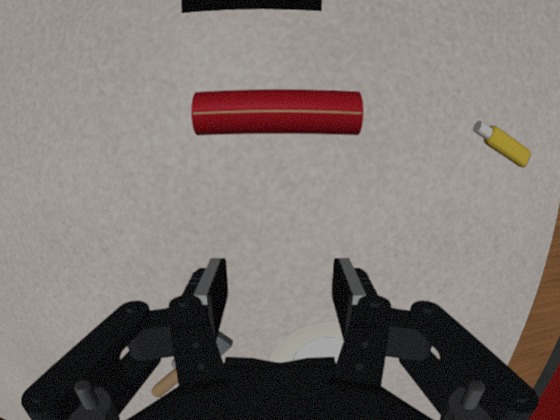

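Wrist view: the dowel at (278,112) is square to the tool and centred between the fingers, and the ground beneath the fingers is clear. I'll descend now.

Request:
jog_arm(rows=[[0.04, 0, 0, 0, 0, 0, 60], [0.08, 0, 0, 0, 0, 0, 60], [0.12, 0, 0, 0, 0, 0, 60], [0.15, 0, 0, 0, 0, 0, 60], [0.17, 0, 0, 0, 0, 0, 60], [0.185, 0, 0, 0, 0, 0, 60], [0.19, 0, 0, 0, 0, 0, 60], [0.19, 0, 0, 0, 0, 0, 60], [0.19, 0, 0, 0, 0, 0, 60]])

```text
time: 2.95
tool_pos: [0.5609, -0.1765, 0.0124]
tcp_rot: [1.211, 1.207, -1.209]
wrist_force: [0.8, 0.3, 0.5]
width: 0.602
```

```bash
python3 - <<'E'
from h import *
im=imaging.read_camera("side");cv2.imwrite("pics/s1.png",cv2.resize(im[110:290,200:360],None,fx=3.3,fy=3.3))
s=monitor.read_state();print(s["time"],s["tool_pos"],s["wrist_force"])
E
```

```text
3.0 [ 0.5611 -0.1765  0.0127] [ 0.515  -0.2066  0.1853]
```

View pics/s1.png

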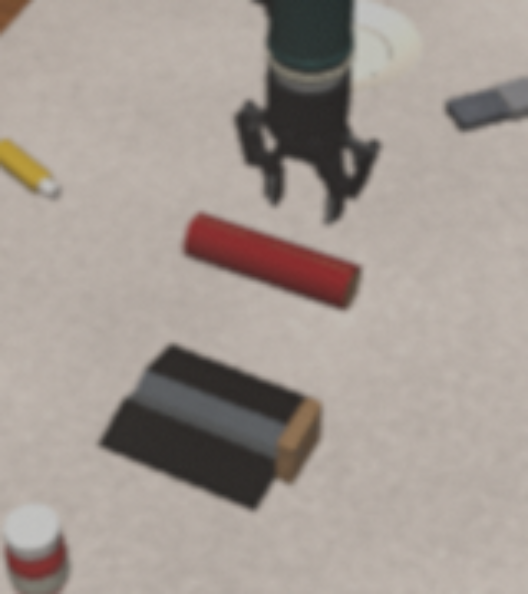

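The fingers are upright behind the dowel with a gap of about 45 mm and nothing in the way. I'll start pushing.

Request:
jog_arm(rows=[[0.003, 0, -0.015, 0, 0, 0, 60], [0.003, 0, -0.03, 0, 0, 0, 60], [0.003, 0, -0.036, 0, 0, 0, 60], [0.003, 0, -0.04, 0, 0, 0, 60], [0.003, 0, -0.044, 0, 0, 0, 60], [0.003, 0, -0.048, 0, 0, 0, 60], [0.003, 0, -0.052, 0, 0, 0, 60], [0.003, 0, -0.056, 0, 0, 0, 60], [0.003, 0, -0.06, 0, 0, 0, 60], [0.003, 0, -0.065, 0, 0, 0, 60], [0.003, 0, -0.07, 0, 0, 0, 60], [0.003, 0, -0.075, 0, 0, 0, 60], [0.003, 0, -0.08, 0, 0, 0, 60], [0.003, 0, -0.085, 0, 0, 0, 60], [0.003, 0, -0.09, 0, 0, 0, 60], [0.003, 0, -0.095, 0, 0, 0, 60], [0.003, 0, -0.1, 0, 0, 0, 60], [0.003, 0, -0.105, 0, 0, 0, 60], [0.003, 0, -0.11, 0, 0, 0, 60], [0.003, 0, -0.113, 0, 0, 0, 60]])

```text
time: 5.0
tool_pos: [0.5613, -0.063, 0.0097]
tcp_rot: [1.211, 1.207, -1.208]
wrist_force: [0.5, -0.4, -0.2]
width: 0.602
```

```bash
python3 - <<'E'
from h import *
im,red,blk=look("side")
P=cast("side",blob(roi(red,225,320,165,250)),0.022);print("dowel side",rect(P))
im,red,blk=look("wrist");cv2.imwrite("pics/w2.png",im)
s=monitor.read_state();print(s["time"],s["tool_pos"],s["wrist_force"])
E
```

```text
dowel side (array([561.2597, -33.5185]), array([ 49.3794, 163.7999]), np.float32(-0.2952423))
5.1 [ 0.5612 -0.0631  0.0096] [0.2905 0.503  0.0714][ WARN:0@1.237] global loadsave.cpp:1063 imwrite_ Unsupported depth image for selected encoder is fallbacked to CV_8U.
```

View pics/w2.png

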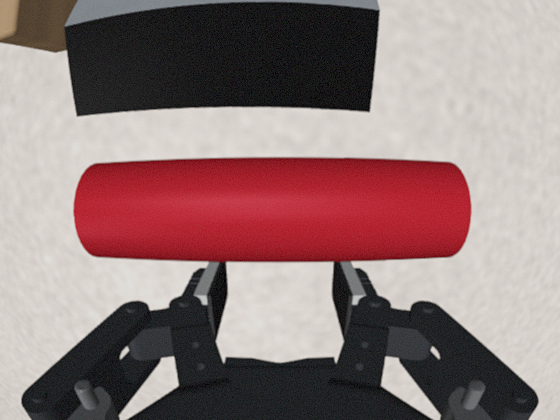

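The dowel is at y≈-30 mm, square to the fingers and touching both, with the ramp edge straight ahead (row about 112). I'll push it up the ramp, raising the tips as it goes.

Request:
jog_arm(rows=[[0, 0, -0.005, 0, 0, 0, 60], [0, 0, -0.01, 0, 0, 0, 60], [0, 0, -0.015, 0, 0, 0, 60], [0, 0, -0.02, 0, 0, 0, 60], [0, 0, -0.025, 0, 0, 0, 60], [0, 0, -0.03, 0, 0, 0, 60], [0, 0, -0.035, 0, 0, 0, 60], [0, 0, -0.04, 0, 0, 0, 60], [-0.001, 0, -0.044, 0, 0, 0, 60], [-0.002, 0, -0.048, 0, 0, 0, 60], [-0.003, 0, -0.052, 0, 0, 0, 60], [-0.004, 0, -0.056, 0, 0, 0, 60], [-0.005, 0, -0.06, 0, 0, 0, 60], [-0.006, 0, -0.064, 0, 0, 0, 60], [-0.007, 0, -0.068, 0, 0, 0, 60], [-0.008, 0, -0.072, 0, 0, 0, 60], [-0.009, 0, -0.076, 0, 0, 0, 60], [-0.01, 0, -0.08, 0, 0, 0, 60], [-0.01, 0, -0.084, 0, 0, 0, 60], [-0.01, 0, -0.084, 0, 0, 0, 60]])

```text
time: 7.1
tool_pos: [0.561, 0.0219, 0.0194]
tcp_rot: [1.211, 1.208, -1.208]
wrist_force: [-0.0, -0.3, 0.5]
width: 0.599
```

```bash
python3 - <<'E'
from h import *
im=imaging.read_camera("wrist");cv2.imwrite("pics/w3.png",im)
im,red,blk=look("side")
P=cast("side",blob(roi(red,225,320,165,262)),0.033);print("dowel side",rect(P))
s=monitor.read_state();print(s["time"],s["tool_pos"],s["wrist_force"])
E
```

```text
dowel side (array([562.2206,  49.9347]), array([ 48.2086, 164.8395]), np.float32(-1.0296555))
7.2 [0.5608 0.0216 0.0192] [ 1.0694 -0.1027 -0.5102]
```

View pics/w3.png

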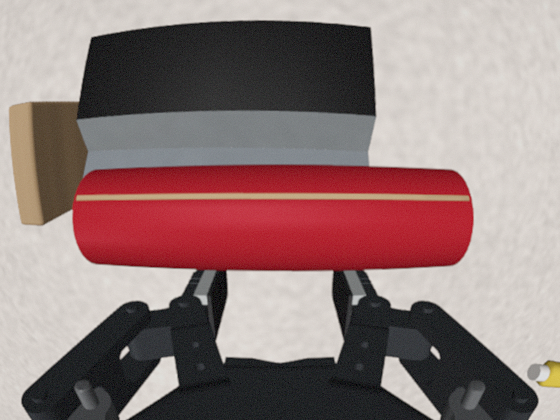

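The dowel is on the ramp just short of the lip, square and held by the fingers. I'll ease it over slowly.

Request:
jog_arm(rows=[[0, 0, -0.003, 0, 0, 0, 60], [0, 0, -0.006, 0, 0, 0, 60], [0, 0, -0.008, 0, 0, 0, 60], [0, 0, -0.01, 0, 0, 0, 60], [0, 0, -0.012, 0, 0, 0, 60], [0, 0, -0.014, 0, 0, 0, 60], [0, 0, -0.016, 0, 0, 0, 60], [0, 0, -0.018, 0, 0, 0, 60], [0, 0, -0.018, 0, 0, 0, 60], [0, 0, -0.018, 0, 0, 0, 60], [0, 0, -0.018, 0, 0, 0, 60]])

```text
time: 8.3
tool_pos: [0.5608, 0.0396, 0.0192]
tcp_rot: [1.211, 1.208, -1.208]
wrist_force: [-0.4, 0.1, 0.4]
width: 0.6
```

```bash
python3 - <<'E'
from h import *
im=imaging.read_camera("wrist");cv2.imwrite("pics/w4.png",im)
im,red,blk=look("side")
P=cast("side",blob(roi(red,225,320,165,262)),0.0284);print("dowel side",rect(P))
s=monitor.read_state();print(s["time"],s["tool_pos"],s["wrist_force"])
E
```

```text
dowel side (array([561.7717,  76.0569]), array([ 48.0389, 163.6451]), np.float32(-1.5064545))
8.4 [0.5608 0.0395 0.0192] [ 0.2495 -0.0922  0.1351]
```

View pics/w4.png

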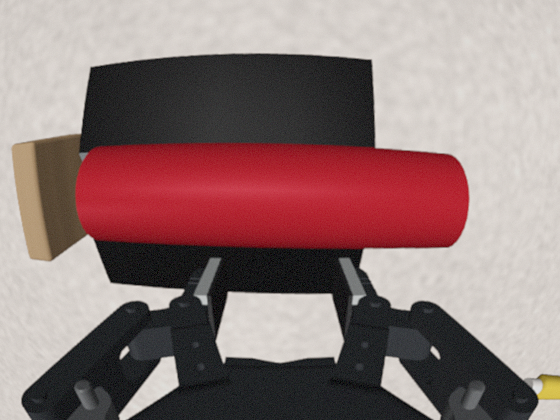

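The dowel has dropped into the groove, clear of the fingers. I'll lift clear, turn a quarter turn, shut the fingers and go to its far end.

Request:
jog_arm(rows=[[0, 0, 0.02, 0, 0, 0, 60], [-0.03, 0, 0.025, 0, 0, 0, 60], [-0.08, 0, 0.02, 0, 0, 0, 0], [-0.12, 0.03, 0.0, -0.15, 0, 0, 0], [-0.12, 0.07, -0.02, -0.3, 0, 0, 0], [-0.12, 0.124, -0.0415, -0.45, 0, 0, 0], [-0.12, 0.124, -0.0415, -0.6, 0, 0, 0], [-0.12, 0.124, -0.0415, -0.75, 0, 0, 0], [-0.12, 0.124, -0.0415, -0.9, 0, 0, 0], [-0.12, 0.124, -0.0415, -1.05, 0, 0, 0], [-0.12, 0.124, -0.0415, -1.2, 0, 0, 0], [-0.12, 0.124, -0.0415, -1.35, 0, 0, 0], [-0.12, 0.124, -0.0415, -1.5, 0, 0, 0], [-0.12, 0.124, -0.0415, -1.57, 0, 0, 0], [-0.12, 0.124, -0.0415, -1.57, 0, 0, 0], [-0.12, 0.124, -0.0415, -1.57, 0, 0, 0], [-0.12, 0.124, -0.0415, -1.57, 0, 0, 0]])

```text
time: 10.1
tool_pos: [0.6846, 0.0808, 0.1393]
tcp_rot: [0.003, 1.569, -0.002]
wrist_force: [-0.6, 0.8, 0.2]
width: 0.001
```

```bash
python3 - <<'E'
from h import *
im=imaging.read_camera("wrist");cv2.imwrite("pics/w5.png",im)
s=monitor.read_state();print(s["time"],s["tool_pos"],s["width"])
plan([.685,.081,.018],90)
E
```

```text
10.15 [0.6846 0.0808 0.1393] 0.00028455715031497087
1 shift [0.1213 0.0001 0.0002] turn [-0.0026  0.0013 -0.0006]
```

View pics/w5.png

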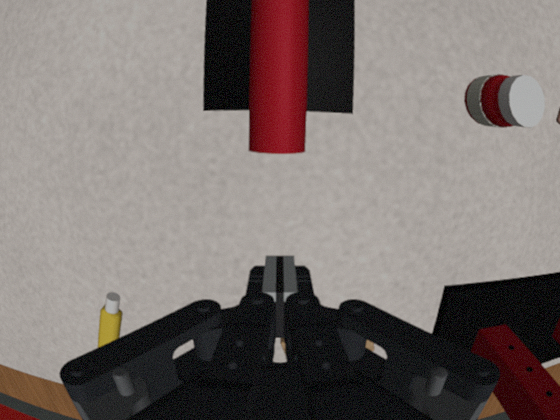

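The shut fingers (column 280) line up with the dowel's end (277), and the dowel sits centrally in the cradle. I'll descend and push it endways.

Request:
jog_arm(rows=[[0.04, 0, 0, 0, 0, 0, 0], [0.08, 0, 0, 0, 0, 0, 0], [0.105, 0, 0, 0, 0, 0, 0], [0.118, 0, 0, 0, 0, 0, 0], [0.121, 0, -0.005, 0, 0, 0, 0], [0.121, 0, -0.013, 0, 0, 0, 0], [0.121, 0, -0.02, 0, 0, 0, 0], [0.121, 0, -0.025, 0, 0, 0, 0], [0.121, 0, -0.028, 0, 0, 0, 0], [0.121, 0, -0.031, 0, 0, 0, 0], [0.121, 0, -0.034, 0, 0, 0, 0], [0.121, 0, -0.037, 0, 0, 0, 0], [0.121, 0, -0.04, 0, 0, 0, 0], [0.121, 0, -0.043, 0, 0, 0, 0], [0.121, 0, -0.045, 0, 0, 0, 0], [0.121, 0, -0.047, 0, 0, 0, 0], [0.121, 0, -0.049, 0, 0, 0, 0], [0.121, 0, -0.051, 0, 0, 0, 0], [0.121, 0, -0.052, 0, 0, 0, 0]])

```text
time: 12.05
tool_pos: [0.6327, 0.081, 0.0183]
tcp_rot: [0.002, 1.569, -0.002]
wrist_force: [0.8, 1.0, 0.8]
width: -0.0
```

```bash
python3 - <<'E'
from h import *
im,red,blk=look("side")
P=cast("side",blob(roi(red,225,320,165,270)),0.0284);print("dowel side",rect(P))
s=monitor.read_state();print(s["time"],s["tool_pos"],s["wrist_force"])
E
```

```text
dowel side (array([547.8738,  76.2687]), array([ 47.8085, 165.9183]), np.float32(-1.15551))
12.1 [0.6325 0.081  0.0183] [0.8296 0.7164 1.2284]
```

Request:
jog_arm(rows=[[0, 0, -0.001, 0, 0, 0, 0], [0, 0, -0.002, 0, 0, 0, 0], [0, 0, -0.003, 0, 0, 0, 0], [0, 0, -0.004, 0, 0, 0, 0], [0, 0, -0.005, 0, 0, 0, 0], [0, 0, -0.006, 0, 0, 0, 0], [0, 0, -0.007, 0, 0, 0, 0], [0, 0, -0.007, 0, 0, 0, 0]])

```text
time: 12.9
tool_pos: [0.6267, 0.0809, 0.0186]
tcp_rot: [0.002, 1.567, -0.002]
wrist_force: [5.4, 0.6, -1.1]
width: 0.002
```

Request:
jog_arm(rows=[[0, 0, -0.001, 0, 0, 0, 0], [0, 0, -0.002, 0, 0, 0, 0], [0, 0, -0.003, 0, 0, 0, 0], [0, 0, -0.003, 0, 0, 0, 0]])

```text
time: 13.3
tool_pos: [0.6268, 0.0809, 0.0198]
tcp_rot: [0.003, 1.56, -0.001]
wrist_force: [7.7, 0.2, -1.1]
width: -0.001
```

The tool has stopped at x=0.627 with the force rising, which is where the stop should be. I'll check by picture.

```bash
python3 - <<'E'
from h import *
im,red,blk=look("side")
P=cast("side",blob(roi(red,225,320,165,270)),0.0284);print("dowel side",rect(P))
cv2.imwrite("pics/s2.png",cv2.resize(im[190:280,215:325].astype(np.uint8),None,fx=6,fy=6,interpolation=cv2.INTER_CUBIC))
s=monitor.read_state();print(s["time"],s["tool_pos"],s["wrist_force"])
E
```

```text
dowel side (array([543.0986,  75.9358]), array([ 48.0089, 161.6884]), np.float32(-1.7828674))
13.35 [0.6268 0.081  0.0198] [ 8.0807  0.119  -2.0308]
```

View pics/s2.png

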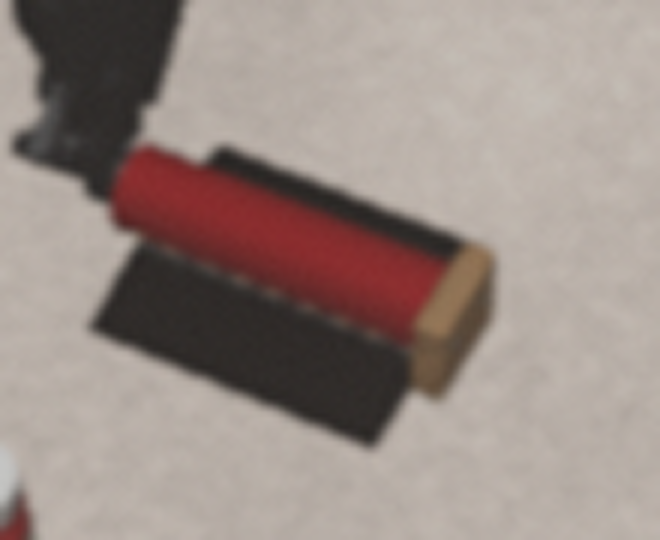

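The dowel lies in the groove up against the stop. I'll back off, lift away and check from above.

Request:
jog_arm(rows=[[0, 0, 0.002, 0, 0, 0, 0], [0, 0, 0.005, 0, 0, 0, 0], [0, 0, 0.012, 0, 0, 0, 0], [0, 0, 0.025, 0, 0, 0, 0], [0, 0, 0.045, 0, 0, 0, 0], [0, 0, 0.05, 0, 0, 0, 0], [-0.04, 0, 0.05, 0, 0, 0, 0], [-0.09, 0, 0.05, 0, 0, 0, 0], [-0.12, 0, 0.03, 0, 0, 0, 0], [-0.12, 0, -0.02, 0, 0, 0, 0], [-0.12, 0, -0.07, 0, 0, 0, 0], [-0.12, 0, -0.1, 0, 0, 0, 0], [-0.12, 0, -0.1, 0, 0, 0, 0], [-0.12, 0, -0.1, 0, 0, 0, 0]])

```text
time: 14.75
tool_pos: [0.5256, 0.0812, 0.1391]
tcp_rot: [0.002, 1.559, -0.001]
wrist_force: [-0.1, -0.2, -0.2]
width: 0.0
```

```bash
python3 - <<'E'
from h import *
im=imaging.read_camera("wrist");cv2.imwrite("pics/w6.png",im)
s=monitor.read_state();print(s["time"],s["tool_pos"],s["wrist_force"])
im,red,blk=look("side")
P=cast("side",blob(roi(red,225,320,165,270)),0.0284);print("dowel side",rect(P))
E
```

```text
14.8 [0.5266 0.0812 0.1394] [ 0.017   0.0487 -0.191 ]
dowel side (array([542.1575,  76.3757]), array([ 47.5316, 159.7737]), np.float32(-1.7744446))
```

View pics/w6.png

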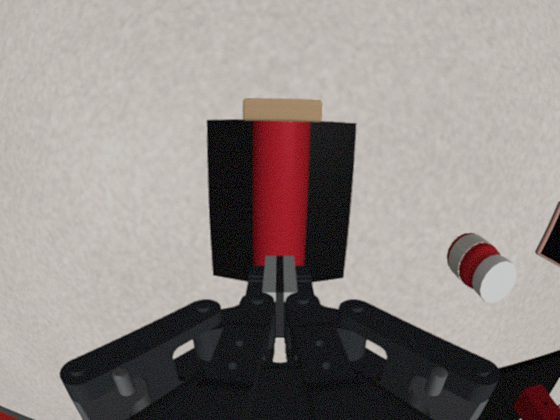

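The close view from above the stop shows no gap between the dowel end and the stop (row 121). The dowel is centred in the cradle and the arm is clear, so I'm handing in.

```bash
python3 -c "
from workcell import finish_job
print(finish_job())"
```

```text
the job is handed in; nothing more can be done
None
```

The job is handed in at about 15 s of the 64 s allowed; it reports no verdict. I rolled the dowel about 18 cm across the table and up the ramp with the half-open fingers until it dropped into the groove. Then I pushed it endways with the shut fingers until it met the stop, and lifted clear.

- **Against the stop:** the tool halted with wrist force rising to about 8 N. That puts the dowel's middle at x ≈ 0.536 m, where the measured cradle pose predicts it should be. The last wrist picture shows no gap at the stop.
- **In the groove:** the dowel looks centred between the ramps in the last wrist picture. The wrist force was back to about zero, so the arm was touching nothing.
- **One disagreement:** the side camera's outline put the dowel at x ≈ 0.542 m and about 6 mm off to the side in y. Its y readings ran 3–6 mm off throughout, and the stop hides the dowel's near end from that camera. I relied on the force reading and the wrist picture instead.
- **Other objects:** I did not re-measure them at the end. The arm went near none of them.

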